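Bayonet lid of a filter cup, held at half turn

TASK

Set the blue filter cup down flat and square, fully home, in the pocket of the aluminium service nest and let go of it. Then put the black bayonet lid with the orange grip bar into the cup, lugs through the two gaps, and twist it clockwise (seen from above) until its bar points at the yellow half-turn marks on the cup's rim, halfway to the red lock marks; never push it on to the lock click. Finish while still gripping the lid by its bar and holding it there for the seal check; do not let go, and leave the tin and the glue jar behind the work where they are.

Things in the scene. Friction and masses are not known exactly. Their poses are not given: they have to be found in the camera images.
- nest: Aluminium service nest screwed to the bench: plate 130 (x) x 110 (y) x 16 mm with a rectangular pocket 87 (x) x 67 (y) mm, 10 mm deep, open at the top, 3 mm bevel round its mouth. Origin: centre of the underside, on the bench; the pocket floor is 6 mm above it. x is along the pocket's long side.
- cup: Loose filter cup, 0.25 to 0.5 kg, 60 mm high: black foot 84 (x) x 64 (y) x 12 mm, on it a round blue cup, outer diameter 66 mm. Seize it across the round part, along its y axis. Origin: centre of the foot's underside; z up, x along the foot's long side. Fits the nest's pocket with 1.5 mm to spare each side, either way round by half a turn.
- cup_mouth (a point): Centre of the cup's mouth, level with the rim, 60 mm above the cup's origin. Aluminium lip 5 mm thick round a hole 45 mm wide, with two lug gaps at the cup's +x and -x, about 19 mm wide, out to radius 29 mm. Inside, stops let the lid turn at most about 10 degrees anticlockwise.
- half_mark (a point): One of two yellow half-turn marks on the cup's rim, 35 degrees clockwise (seen from above) of each gap, radius 32 mm. Red lock marks stand 70 degrees clockwise. From about 48 degrees a lug runs onto the sprung lock pin; at 70 it clicks home.
- lid: Loose bayonet lid, 48 mm high, 0.06 to 0.11 kg, standing on its plug. Plug diameter 41 mm, 17 mm high, bevelled foot; two steel lugs at +x and -x, 14 mm wide, to radius 27.5 mm, 3 to 10 mm above the foot; flange diameter 58 mm, 17 to 22 mm above the foot. Origin: centre of the plug's underside; z up, x along lugs and bar; either way round fits.
- lid_bar (a point): Centre of the lid's orange grip bar, 35 mm above the lid's origin: 52 long (along lid x) x 14 thick (y) x 26 mm high, white line along its top. With the lid in, flange on the lip, the lid's origin is 43 mm above the cup's; once turned, the lugs are under the lip with 2 mm axial play. It turns with little friction up to the lock pin.
- lock_pin (a joint): The cup's sprung lock pin below the lip, at 70 degrees clockwise from the cup's +x: travel downward in m, 0 when free; a lug running onto it pushes it down by up to 1.6 mm (2.5 N) before it clicks into the lug's notch.
- wax_tin: Round wax tin with blue lid, 67 mm in diameter, 24 mm high, at the back of the bench, to be left alone. Origin: centre of its underside.
- glue_jar: Glue jar with black cap, 59 mm in diameter, 76 mm high, at the back of the bench, to be left alone. Origin: centre of its underside.
Things that resemble listed ones, but are neither listed nor needed, are in the scene too. Of the things that look like the nest, the larger one is meant.

How it is judged:
On the way, in this order (a step that is already met when the one before it is completed fails the run):
1. the cup stands fully home and square in the nest, released (horizontal distance between cup and nest below 0.006 m and z of cup in the frame of nest below 0.0085 m and angle between the x axis of cup and the x axis of nest, either way round below 0.1 rad and angle between cup's own z axis and vertical below 0.05 rad and contact force between the fingers and cup below 0.1 N), for 0.2 s.
2. the lid is in the cup with its lugs through the gaps, not yet turned (horizontal distance between cup and nest below 0.006 m and z of cup in the frame of nest below 0.0085 m and angle between the x axis of cup and the x axis of nest, either way round below 0.1 rad and angle between cup's own z axis and vertical below 0.05 rad and horizontal distance between lid and cup below 0.005 m and z of lid in the frame of cup below 0.0475 m and angle between lid's own z axis and vertical below 0.12 rad and angle between the x axis of lid and the x axis of cup, either way round below 0.3 rad), for 0.1 s.
3. the lid is turned clockwise to the half-turn marks (horizontal distance between cup and nest below 0.006 m and z of cup in the frame of nest below 0.0085 m and angle between the x axis of cup and the x axis of nest, either way round below 0.1 rad and angle between cup's own z axis and vertical below 0.05 rad and horizontal distance between lid and cup below 0.005 m and z of lid in the frame of cup below 0.0475 m and angle between lid's own z axis and vertical below 0.12 rad and angle between the x axis of lid and the x axis of cup, either way round between 0.46 and 0.76 rad and contact force between the fingers and lid above 1.5 N), for 0.3 s.
At the end, for the whole second after the job is handed in: Cup home in the nest (6 mm, 2.5 mm above pocket floor, 0.10 rad square, 0.05 rad tilt); lid in it (5 mm off axis, under 47.5 mm above the cup origin, 0.12 rad tilt), 0.46 to 0.76 rad clockwise of the gaps, at rest, lock pin under 0.8 mm pressed, fingers gripping the lid over 1.5 N (all of step 3 and angular speed of lid below 0.1 rad/s and linear speed of lid below 0.02 m/s and value of joint lock_pin below 0.0008 m); the arm keeps its last pose, push and grip.
It fails at once if the lid is turned onto the lock (beyond 0.95 rad, or the lock pin pushed down more than 1 mm by it) (horizontal distance between lid and cup below 0.005 m and z of lid in the frame of cup below 0.0475 m and angle between lid's own z axis and vertical below 0.12 rad and (angle between the x axis of lid and the x axis of cup, either way round above 0.95 rad or value of joint lock_pin above 0.001 m)).
It fails at once if the wax tin or the glue jar is moved more than 30 mm (distance of any of wax_tin, glue_jar from where it was at the start of the episode above 0.03 m).
It also fails if it takes over 53 s, if anything falls off the work surface, if the arm or the gripper's body presses on something with over 40 N, if the wrist force passes 120 N, or if a joint passes its speed limit or range.

ROBOT

A 7-joint arm with a two-finger parallel gripper is mounted at the origin on a cart in front of the work surface, level with it; the furniture and walls round the work are solid. World frame = base frame: x ahead of the robot, y to its left, z up, the work surface at z = 0. Lengths are in m, angles in rad, forces in N, time in s.
With the tool pointing down it reaches from about 0.4 to 0.85 m from the base axis. Payload 4.4 kg.
Tool frame: the origin (TCP) lies midway between the tips of the shut fingers; the grasp point (between the pads) lies 19 mm behind it; z points along the fingers, y is the line along which they close (so a half turn about z gives the same grasp; the last joint's range is limited). The gripper opens to 94 mm and grips with 3 to 60 N. Pads are 16 mm wide; open, the fingers measure 119 mm over their backs; the gripper's body (75 mm by 177 mm) begins 78 mm behind the grasp point.
Start: joints at [1.078, 0.628, 0.038, 1.517, -0.027, 0.996, -0.02], TCP at [0.269, -0.592, 0.205] pointing down, gripper open.
Joint ranges: [-3.06, 3.06], [-0.37, 2.12], [-1.25, 1.32], [0.18, 2.47], [-1.1, 4.24], [0.23, 1.98], [-2.94, 2.94]. Speed limits (rad/s): [2.57, 2.57, 3.14, 3.14, 3.14, 3.14, 3.14].

INTERFACE

Orientations are given as a unit quaternion [x, y, z, w].
In Python, from rig import r, eyes gives the robot as it stands. The module is installed in compiled form; this text tells all that it offers.
- The arm moves only by the tool inch_along, called after "Emit:" by a JSON object that holds its "op" and its "data", one argument or row to a line. Schema: {"type":"object","properties":{"increments":{"type":"array","items":{"type":"array","items":{"type":"number"},"minItems":7,"maxItems":7},"minItems":1,"maxItems":10},"squeeze":{"type":"number"},"only":{"type":"string"},"quiet":{"type":"boolean"},"lines":{"type":"string"}},"required":["increments"],"additionalProperties":false}. increments is a list of rows, 1 to 10 of them, each of 7 numbers: the finger opening in m, then dx, dy, dz in cm, then a rotation vector rx, ry, rz in units of 0.2 rad; each row is the pose to reach, as a shift and turn from the pose commanded when the call began, along the tool's axes at that moment; what a row does not reach only later rows make up. A row lasts 1/10 s, in which the tool goes at most 0.05 m and 0.15 rad, less where a joint would pass 70% of its speed; a pose out of reach is approached as far as the arm can. The fingers move at their own pace and stop on an object; squeeze is the grip in N (left out, the last holds). Time passes only in rows, so rows that do not move let the fingers close. The tool returns the time, the measured TCP pose, the force, the opening and the grip force at its end. only (a regular expression) keeps the lines of the reply that match it, lines (a string "A,B") keeps lines A to B, and quiet returns only ok. Input that does not fit is refused with a message, and nothing moves.
- r.get_state(): the state, without advancing time (a new reading comes with each control period).
- eyes.snapshot(name): name is "scene" or "top"; returns a dict with "frame" (480x640x3 uint8, blue, green, red), "range_z" (480x640 float32, m along the optical axis (not along the pixel's ray), 0 where there is no reading), "mtx" (3x3 intrinsics, pixels), "distortion" ([k1, k2, p1, p2, k3] as OpenCV has them; the pictures are not rectified), "xyz" and "rotation" of the camera in the world. Camera axes: x right, y down, z forward; pixel columns grow to the right and rows downward; lengths in m; the calibration is good to about 2 mm. A picture is of the moment at which its call begins.
- r.sign_off(): hands the job in; it is judged then, once.
The state is a dict: "time_s": time; "joint_positions": joint angles; "joint_velocities": joint speeds; "effort": joint torques, N m; "position": TCP position; "orientation": TCP orientation; "contact_force": force on the tool from outside, world axes, zero at the start; "moment": the same for the moment, N m; "grip_width": finger opening in m; "gripper_force": force on a finger pad.
Only numpy, scipy, OpenCV 4.12 (cv2) and the standard library are available. Lean on these libraries where they do the work, as an engineer would, in place of code of your own. Each camera call takes 0.05 s, during which the arm holds its last target. There are 200 camera calls.

## Working session

There is one attempt and no reset: what is moved stays moved. The work goes in short steps, Python scripts to look and compute and a tool call to move; the robot and the scene stay as the last step left them, time stands still between calls to the robot, and variables do not carry over. Pictures are saved under pics/ and viewed, at most 10 in all, crops included, and the job is handed in when it is done.

```bash
mkdir -p pics
```

Create h.py:
```python
import numpy as np, cv2
from rig import r, eyes
def snap(n):
    d=eyes.snapshot(n); np.savez(''+n+'.npz',**{k:np.asarray(v) for k,v in d.items()}); return d
def load(n): return dict(np.load(''+n+'.npz'))
def rot(d):
    R=np.asarray(d['rotation'],float)
    if R.shape==(3,3): return R
    from scipy.spatial.transform import Rotation as S
    return S.from_quat(R).as_matrix() if R.size==4 else S.from_rotvec(R).as_matrix()
def rays(d,uv):
    p=cv2.undistortPoints(np.array(uv,float).reshape(-1,1,2),d['mtx'],d['distortion']).reshape(-1,2)
    return np.c_[p,np.ones(len(p))]
def at_z(d,uv,z):
    w=rays(d,uv)@rot(d).T; return d['xyz']+w*((z-d['xyz'][2])/w[:,2])[:,None]
def cloud(d):
    v,u=np.mgrid[:480,:640]; q=rays(d,np.c_[u.ravel(),v.ravel()])*d['range_z'].reshape(-1,1)
    return (q@rot(d).T+d['xyz']).reshape(480,640,3)
```

Run:
```python
from h import *
for n in('top','scene'):
    d=snap(n); cv2.imwrite(f'pics/{n}0.png',d['frame']); print(n,d['xyz'],d['rotation'],d['mtx'][0])
print(r.get_state())
```

```text
top [ 0.43187521 -0.00921917  0.94823752] [-0.69589418  0.71161564 -0.05286686  0.08086754] [458.26726136   0.         313.23860266]
scene [ 0.17834373 -0.40227153  0.68482934] [ 0.85416484 -0.35918004  0.14094328 -0.3486074 ] [444.67178179   0.         319.43713732]
{'time_s': 0.1, 'joint_positions': array([ 1.07819497,  0.62922662,  0.03845366,  1.51820919, -0.02698702,
        0.99632359, -0.02001409]), 'joint_velocities': array([ 0.00149283, -0.00237417,  0.00063638, -0.00199991,  0.00194902,
        0.0004472 , -0.00028405]), 'effort': array([ 2.98947867e-03, -5.50783968e+01,  1.14728518e+00, -1.87113243e+01,
       -5.22039004e-02,  1.92490581e-02,  5.12948225e-05]), 'position': array([ 0.26885693, -0.59115839,  0.20468257]), 'orientation': array([ 9.77317390e-01,  2.11778280e-01, -1.89228015e-04, -8.02268543e-04]), 'contact_force': array([ 0.24843734,  0.13132052, -0.16226598]), 'moment': array([-0.06759314, -0.03095809,  0.01289023]), 'gripper_force': 0.0, 'grip_width': 0.09394874056059067}
```

View pics/top0.png

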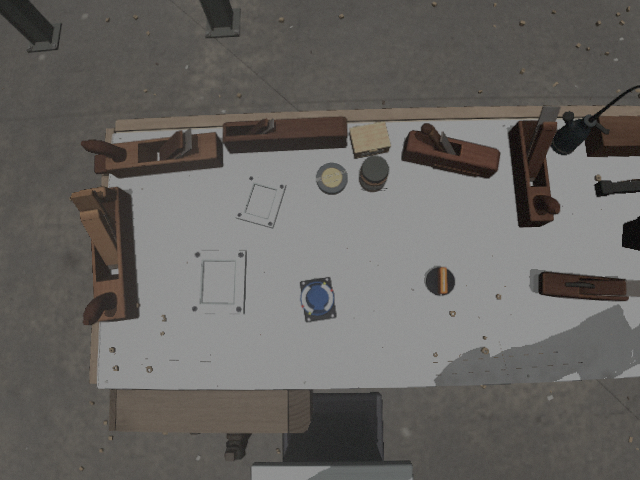

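View pics/scene0.png

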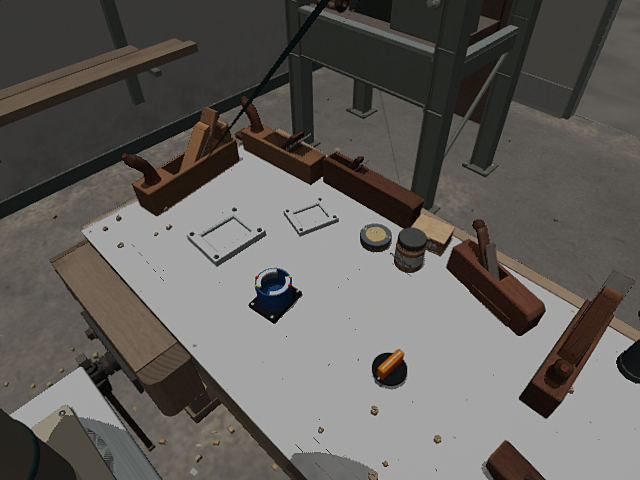

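Two nest-like plates appear in the top view, at (219,282) and (261,202). The one at (219,282) is larger, so it is the one meant. The cup is at (318,298), the lid at (440,281), the tin at (331,178) and the jar at (374,173). One enlarged crop montage follows to confirm this and to read pixels.

Run:
```python
from h import *
d=load('top');f=d['frame']
def c(u,v,w,h,s): return cv2.resize(f[v:v+h,u:u+w],None,fx=s,fy=s,interpolation=cv2.INTER_CUBIC)
a=c(180,170,120,150,4)  # 480x600
b=c(295,270,50,58,6); e=c(415,255,50,42,6)  #300 x 348, 300x252
cv2.imwrite('pics/crop1.png',np.hstack([a,np.vstack([b,e])]))
P=cloud(d)
for n,(u,v) in dict(nestplate=(198,300),pocket=(219,282),small=(261,202),foot=(318,298),bar=(443,281)).items(): print(n,P[v,u])
```

```text
nestplate [0.47798749 0.26556574 0.01616075]
pocket [0.51529953 0.22525552 0.00400872]
small [0.68453698 0.13725154 0.004656  ]
foot [0.47783282 0.01904058 0.01603558]
bar [ 0.50327994 -0.22693156  0.04922851]
```

View pics/crop1.png

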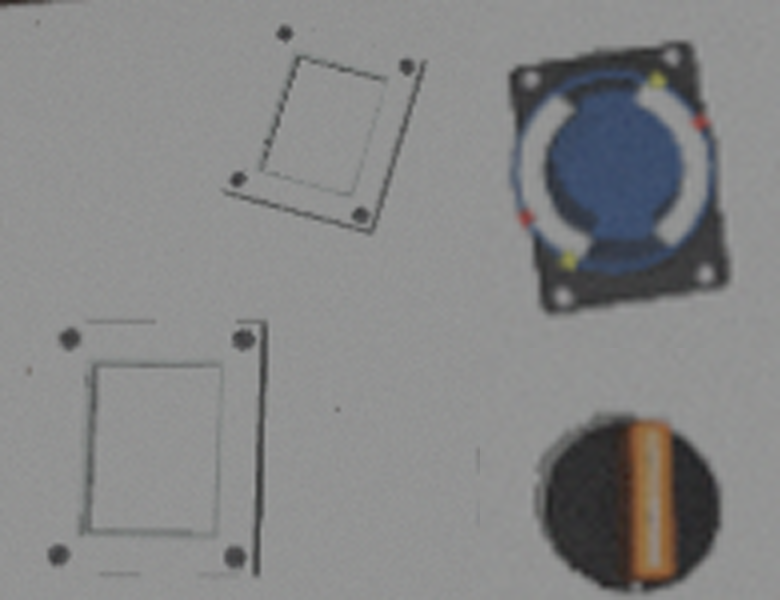

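The larger plate, lower left in the crop with its screws at (69,339), (243,340), (235,556) and (58,555), is confirmed as the nest. The cup has its gaps top and bottom in the image, yellow marks at (657,79) and (568,261), and red marks at (702,121) and (527,218). The lid's bar spans (652,422) to (653,578).

Run:
```python
from h import *
d=load('top')
def o(p,s,u0,v0,x0=0,y0=0): p=np.array(p,float); return np.c_[(p[:,0]-x0+.5)/s-.5+u0,(p[:,1]-y0+.5)/s-.5+v0]
def rect(n,W):
    c=W.mean(0); dx=(W[0]+W[1]-W[2]-W[3]); print(n,c.round(4),'yaw',np.degrees(np.arctan2(dx[1],dx[0])).round(2),'len',[np.linalg.norm(W[i]-W[(i+1)%4]).round(4) for i in range(4)])
N=lambda p:o(p,4,180,170); C=lambda p:o(p,6,295,270,480); L=lambda p:o(p,6,415,255,480,348)
rect('screws',at_z(d,N([(69,339),(243,340),(235,556),(58,555)]),.016))
rect('pocket',at_z(d,N([(92,364),(222,364),(217,537),(81,534)]),.016))
rect('foot',at_z(d,C([(512,70),(690,43),(728,285),(546,312)]),.012))
rect('bolts',at_z(d,C([(530,79),(673,56),(706,273),(563,297)]),.012))
W=at_z(d,C([(657,79),(568,261),(702,121),(527,218)]),.06)
print('rim',W[:2].mean(0),W[2:].mean(0)); 
for i in(0,2): v=W[i]-W[i+1]; print(np.degrees(np.arctan2(v[1],v[0])),np.linalg.norm(v)/2)
rect('bar',at_z(d,L([(632,422),(670,422),(673,578),(634,578)]),.048))
# depth refinement
P=cloud(d)
for n,c,z0,z1,rad in(('bar',(.503,-.227),.045,.055,.04),('rim',(.482,.018),.055,.067,.045)):
    m=(np.hypot(P[...,0]-c[0],P[...,1]-c[1])<rad)&(P[...,2]>z0)&(P[...,2]<z1); q=P[m]
    x=q[:,:2].astype(np.float32); print(n,len(q),q.mean(0),cv2.minAreaRect(x),cv2.minEnclosingCircle(x))
# scene camera cross-check: project
s=load('scene');Q=cloud(s)
for n,c,z0,z1,rad in(('bar',(.503,-.227),.045,.055,.04),('rim',(.482,.018),.055,.067,.045)):
    m=(np.hypot(Q[...,0]-c[0],Q[...,1]-c[1])<rad)&(Q[...,2]>z0)&(Q[...,2]<z1); q=Q[m]
    x=q[:,:2].astype(np.float32); print('sc',n,len(q),q.mean(0),cv2.minAreaRect(x),cv2.minEnclosingCircle(x))
from scipy.spatial.transform import Rotation as S
print(S.from_quat(r.get_state()['orientation']).as_matrix().round(3))
```

```text
screws [0.5158 0.2258 0.016 ] yaw -1.58 len [np.float64(0.0922), np.float64(0.1109), np.float64(0.092), np.float64(0.1118)]
pocket [0.5145 0.2248 0.016 ] yaw -1.75 len [np.float64(0.0687), np.float64(0.0888), np.float64(0.0708), np.float64(0.0879)]
foot [0.4759 0.0198 0.012 ] yaw 7.36 len [np.float64(0.0614), np.float64(0.0824), np.float64(0.0618), np.float64(0.0823)]
bolts [0.4763 0.0201 0.012 ] yaw 7.53 len [np.float64(0.0493), np.float64(0.0739), np.float64(0.0487), np.float64(0.0742)]
rim [0.47599699 0.02020328 0.06      ] [0.47603273 0.01958267 0.06      ]
-27.31944913357828 0.032384466934434884
-62.30492577869949 0.032083693706729734
bar [ 0.5056 -0.228   0.048 ] yaw -2.87 len [np.float64(0.0125), np.float64(0.0509), np.float64(0.0127), np.float64(0.0509)]
bar 164 [ 0.50579633 -0.22799485  0.04759253] ((0.5064412951469421, -0.22873836755752563), (0.01414948794990778, 0.049271851778030396), 86.42766571044922) ((0.5064817667007446, -0.22823965549468994), 0.02500884234905243)
rim 400 [0.47528423 0.01951524 0.05955012] ((0.4750019311904907, 0.019703738391399384), (0.0655674934387207, 0.06355366855859756), 87.79150390625) ((0.4753688871860504, 0.019617382436990738), 0.03395424410700798)
sc bar 235 [ 0.50622104 -0.23008968  0.04721148] ((0.5071372389793396, -0.22968263924121857), (0.013662117533385754, 0.05170857161283493), 88.96844482421875) ((0.5071917176246643, -0.22955948114395142), 0.026250643655657768)
sc rim 457 [0.47586718 0.01739644 0.05942695] ((0.4765702486038208, 0.01948472671210766), (0.06529633700847626, 0.06606204062700272), 7.031070709228516) ((0.47635719180107117, 0.019402144476771355), 0.034597884863615036)
[[ 0.91   0.414 -0.001]
 [ 0.414 -0.91   0.001]
 [-0.    -0.002 -1.   ]]
```

Add to h.py:
```python
from scipy.spatial.transform import Rotation as S
def to(x,y,z,yawdeg):
    s=r.get_state(); R=S.from_quat(s['orientation'])
    # target: tool down, tool x at yawdeg
    T=S.from_euler('z',yawdeg,degrees=True)*S.from_euler('x',180,degrees=True)
    best=min((T,T*S.from_euler('z',180,degrees=True)),key=lambda t:(R.inv()*t).magnitude())
    print('shift',(R.inv().apply(np.array([x,y,z])-s['position'])).round(4),'rv',(R.inv()*best).as_rotvec().round(4),'j7',s['joint_positions'][6].round(2),'t',s['time_s'],'F',np.round(s['contact_force'],2),s['grip_width'])
```

```bash
python3 -c "
from h import *
to(.476,.0198,.16,7.5)"
```

```text
shift [ 0.4415 -0.4703  0.0454] rv [-0.0016  0.0003  0.2959] j7 -0.02 t 0.1 F [ 0.25  0.13 -0.16] 0.09394874056059067
```

The rows are not in the units I measure in: shifts go in cm and turns go in units of 0.2 rad. I convert before sending: -0.4703 m is -47.03, 0.4415 m is 44.15, 0.296 rad is 1.48.

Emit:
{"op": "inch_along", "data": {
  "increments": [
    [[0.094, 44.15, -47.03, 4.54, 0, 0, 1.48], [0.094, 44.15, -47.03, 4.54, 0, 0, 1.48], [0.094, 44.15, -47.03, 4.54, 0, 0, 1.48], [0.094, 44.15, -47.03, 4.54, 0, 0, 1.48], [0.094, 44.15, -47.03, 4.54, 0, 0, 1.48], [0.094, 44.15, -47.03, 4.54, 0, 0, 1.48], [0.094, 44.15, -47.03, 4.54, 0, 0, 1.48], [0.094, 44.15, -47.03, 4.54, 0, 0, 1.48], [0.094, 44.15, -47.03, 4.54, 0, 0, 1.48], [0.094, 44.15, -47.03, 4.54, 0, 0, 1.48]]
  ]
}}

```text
refused: increments[0]: the value is too long (schema: maxItems 7). Nothing was moved.
```

Wrong form. The message asks for a list of rows, each a list of 7 numbers, so I'll send the same numbers that way.

Emit:
{"op": "inch_along", "data": {
  "increments": [
    [0.094, 44.15, -47.03, 4.54, 0, 0, 1.48],
    [0.094, 44.15, -47.03, 4.54, 0, 0, 1.48],
    [0.094, 44.15, -47.03, 4.54, 0, 0, 1.48],
    [0.094, 44.15, -47.03, 4.54, 0, 0, 1.48],
    [0.094, 44.15, -47.03, 4.54, 0, 0, 1.48],
    [0.094, 44.15, -47.03, 4.54, 0, 0, 1.48],
    [0.094, 44.15, -47.03, 4.54, 0, 0, 1.48],
    [0.094, 44.15, -47.03, 4.54, 0, 0, 1.48],
    [0.094, 44.15, -47.03, 4.54, 0, 0, 1.48],
    [0.094, 44.15, -47.03, 4.54, 0, 0, 1.48]
  ]
}}

```text
time_s: 1.1
position: [0.4295, -0.1174, 0.1702]
orientation: [0.998, 0.065, 0.0, 0.0]
contact_force: [0.9, -0.1, -0.4]
grip_width: 0.0939
gripper_force: 0.0
```

```bash
python3 -c "
from h import *
to(.476,.0198,.16,7.5)"
```

```text
shift [ 0.0639 -0.13    0.0102] rv [ 0.     -0.0001 -0.0004] j7 -1.17 t 1.1 F [ 0.91 -0.1  -0.42] 0.09393492212358237
```

To row units: -0.13 m is -13, 0.0639 m is 6.39.

Emit:
{"op": "inch_along", "data": {
  "increments": [
    [0.094, 6.39, -13, 1.02, 0, 0, 0],
    [0.094, 6.39, -13, 1.02, 0, 0, 0],
    [0.094, 6.39, -13, 1.02, 0, 0, 0],
    [0.094, 6.39, -13, 1.02, 0, 0, 0],
    [0.094, 6.39, -13, 1.02, 0, 0, 0],
    [0.094, 6.39, -13, 1.02, 0, 0, 0]
  ]
}}

```text
time_s: 1.7
position: [0.4751, 0.0164, 0.1601]
orientation: [0.998, 0.064, -0.0, 0.0]
contact_force: [0.5, -0.5, -0.2]
grip_width: 0.0937
gripper_force: 0.0
```

```bash
python3 -c "
from h import *
to(.476,.0198,.026,7.5)"
```

```text
shift [ 0.0014 -0.0033  0.1341] rv [ 0.0008  0.0009 -0.0019] j7 -1.46 t 1.7 F [ 0.52 -0.53 -0.24] 0.09373475829058633
```

To row units: 0.134 m is 13.4, 0.11 m is 11.

Emit:
{"op": "inch_along", "data": {
  "increments": [
    [0.094, 0.14, -0.33, 4, 0, 0, 0],
    [0.094, 0.14, -0.33, 8, 0, 0, 0],
    [0.094, 0.14, -0.33, 11, 0, 0, 0],
    [0.094, 0.14, -0.33, 13.4, 0, 0, 0],
    [0.094, 0.14, -0.33, 13.4, 0, 0, 0],
    [0.094, 0.14, -0.33, 13.4, 0, 0, 0]
  ]
}}

```text
time_s: 2.3
position: [0.4765, 0.0198, 0.0265]
orientation: [0.998, 0.064, -0.0, 0.0]
contact_force: [-0.5, 0.1, -0.1]
grip_width: 0.0941
gripper_force: 0.0
```

```bash
python3 -c "
from h import *
to(.476,.0198,.026,7.5)"
```

```text
shift [-0.0004 -0.0001  0.0005] rv [ 0.0005  0.0007 -0.0028] j7 -1.44 t 2.3 F [-0.51  0.15 -0.1 ] 0.0940690014281163
```

Emit:
{"op": "inch_along", "data": {
  "increments": [
    [0.05, 0, 0, 0, 0, 0, 0],
    [0.05, 0, 0, 0, 0, 0, 0],
    [0.05, 0, 0, 0, 0, 0, 0],
    [0.05, 0, 0, 0, 0, 0, 0],
    [0.05, 0, 0, 0, 0, 0, 0],
    [0.05, 0, 0, 0, 0, 0, 0],
    [0.05, 0, 0, -2, 0, 0, 0],
    [0.05, 0, 0, -5, 0, 0, 0],
    [0.05, 0, 0, -5, 0, 0, 0],
    [0.05, 0, 0, -5, 0, 0, 0]
  ],
  "squeeze": 35
}}

```text
time_s: 3.3
position: [0.4768, 0.0215, 0.0763]
orientation: [0.998, 0.065, 0.0, -0.0]
contact_force: [-0.7, -0.3, -3.0]
grip_width: 0.066
gripper_force: 35.0
```

Run:
```python
from h import *
d=snap('top')
P=cloud(d); s=r.get_state()['position']; print(s)
f=d['frame'][240:350,260:380]; cv2.imwrite('pics/g1.png',cv2.resize(f,None,fx=5,fy=5,interpolation=cv2.INTER_CUBIC))
to(.5153,.2255,.0765,-1.65)
```

```text
[0.47611259 0.02146596 0.075681  ]
shift [ 0.0655 -0.1972 -0.0008] rv [-1.000e-04  8.000e-04  1.599e-01] j7 -1.45 t 3.35 F [-0.21  0.09 -2.81] 0.06617880334002332
```

View pics/g1.png

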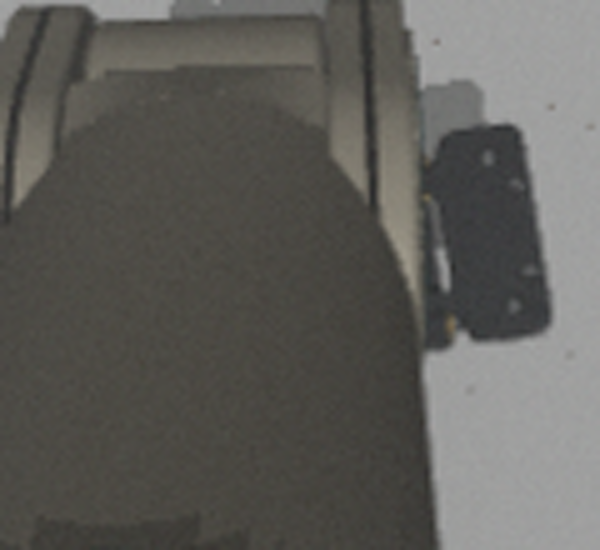

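To row units: -0.1972 m is -19.72, 0.0655 m is 6.55, 0.16 rad is 0.8.

Emit:
{"op": "inch_along", "data": {
  "increments": [
    [0.05, 6.55, -19.72, -0.1, 0, 0, 0.8],
    [0.05, 6.55, -19.72, -0.1, 0, 0, 0.8],
    [0.05, 6.55, -19.72, -0.1, 0, 0, 0.8],
    [0.05, 6.55, -19.72, -0.1, 0, 0, 0.8],
    [0.05, 6.55, -19.72, -0.1, 0, 0, 0.8],
    [0.05, 6.55, -19.72, 1.5, 0, 0, 0.8],
    [0.05, 6.55, -19.72, 2, 0, 0, 0.8],
    [0.05, 6.55, -19.72, 2, 0, 0, 0.8],
    [0.05, 6.55, -19.72, 2, 0, 0, 0.8],
    [0.05, 6.55, -19.72, 2, 0, 0, 0.8]
  ]
}}

```text
time_s: 4.35
position: [0.5162, 0.2247, 0.0564]
orientation: [1.0, -0.015, 0.0, -0.0]
contact_force: [1.0, -0.2, -2.2]
grip_width: 0.0666
gripper_force: 35.0
```

Run:
```python
from h import *
d=snap('scene'); snap('top')
f=d['frame'][165:285,165:305]; cv2.imwrite('pics/g2.png',cv2.resize(f,None,fx=5,fy=5,interpolation=cv2.INTER_CUBIC))
to(.5153,.2255,.0765,-1.65)
to(.5153,.2255,.0335,-1.65)
```

```text
shift [-0.001  -0.0004 -0.0198] rv [-0.0004 -0.0007 -0.0012] j7 -1.87 t 4.45 F [ 0.   -0.46 -2.77] 0.06668831450046592
shift [-0.001  -0.0004  0.0232] rv [-0.0004 -0.0007 -0.0012] j7 -1.87 t 4.45 F [ 0.   -0.46 -2.77] 0.06668831450046592
```

View pics/g2.png

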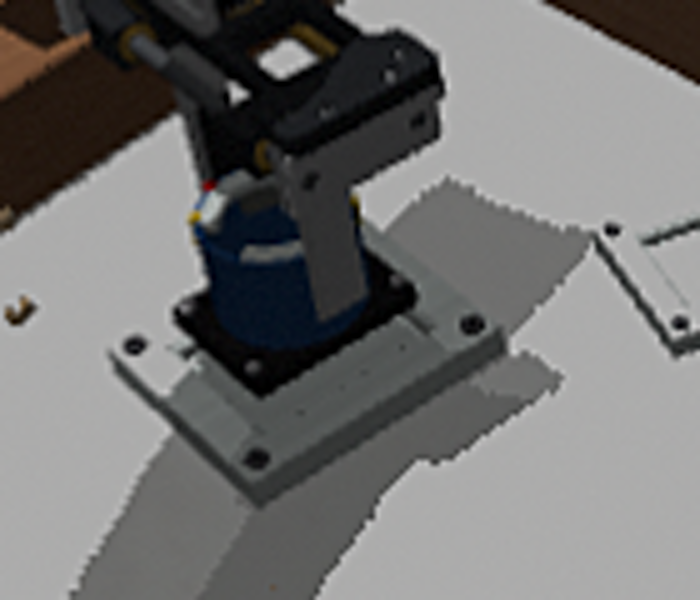

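Run:
```python
from h import *
d=load('scene')
def o(p): p=np.array(p,float); return (p+.5)/5-.5+165
z=.012+.0565-.0265
A=at_z(d,o([(202,300),(254,367),(396,282)]),z); B=at_z(d,o([(175,312),(262,395),(416,300)]),z-.003); N=at_z(d,o([(135,346),(257,459),(473,325)]),.016)
for n,W in(('bolt',A),('corner',B),('screw',N)):
    v=W[2]-W[1]; print(n,((W[0]+W[2])/2).round(4),'yaw',np.degrees(np.arctan2(v[1],v[0])),np.linalg.norm(v),np.linalg.norm(W[0]-W[1]))
P=cloud(d); m=(np.hypot(P[...,0]-.515,P[...,1]-.2255)<.12)
q=P[m&(P[...,2]<.022)&(P[...,2]>.01)]; print(cv2.minAreaRect(q[:,:2].astype(np.float32)))
q=P[m&(P[...,2]<.0455)&(P[...,2]>.038)&(np.hypot(P[...,0]-.515,P[...,1]-.2255)<.055)]; print(len(q),cv2.minAreaRect(q[:,:2].astype(np.float32)),q[:,2].mean())
```

```text
bolt [0.5186 0.2242 0.042 ] yaw -1.6191981376594757 0.07247965846117074 0.04920201712429444
corner [0.5135 0.2208 0.039 ] yaw -1.0695827434832286 0.07898292611742193 0.0664258606616217
screw [0.517  0.2254 0.016 ] yaw -1.7148456483580212 0.11232228065945402 0.09181645262659316
((0.5165773630142212, 0.22398385405540466), (0.11285229027271271, 0.13420742750167847), 87.45132446289062)
306 ((0.5149583220481873, 0.22343851625919342), (0.06412183493375778, 0.08423932641744614), 87.16917419433594) 0.04144620618786242
```

To row units: 0.02 m is 2, 0.016 m is 1.6.

Emit:
{"op": "inch_along", "data": {
  "increments": [
    [0.05, -0.06, -0.06, 0.6, 0, 0, 0],
    [0.05, -0.06, -0.06, 1.2, 0, 0, 0],
    [0.05, -0.06, -0.06, 1.6, 0, 0, 0],
    [0.05, -0.06, -0.06, 2, 0, 0, 0],
    [0.05, -0.06, -0.06, 2, 0, 0, 0],
    [0.05, -0.06, -0.06, 2, 0, 0, 0]
  ]
}}

```text
time_s: 5.05
position: [0.5195, 0.2262, 0.0376]
orientation: [1.0, -0.015, 0.004, -0.001]
contact_force: [3.6, -1.5, 6.0]
grip_width: 0.0669
gripper_force: 35.0
```

```bash
python3 -c "
from h import *
to(.5153,.2255,.0325,-1.65)"
```

```text
shift [-0.0042  0.0008  0.0051] rv [-0.0018 -0.0074 -0.0014] j7 -1.86 t 5.05 F [ 3.59 -1.49  5.97] 0.06694321764470099
```

To row units: 0.006 m is 0.6, 0.004 m is 0.4.

Emit:
{"op": "inch_along", "data": {
  "increments": [
    [0.05, 0.3, 0.05, 0, 0, 0, 0],
    [0.05, 0.4, 0.05, 0.2, 0, 0, 0],
    [0.05, 0.4, 0.05, 0.4, 0, 0, 0],
    [0.05, 0.4, 0.05, 0.6, 0, 0, 0],
    [0.05, 0.4, 0.05, 0.6, 0, 0, 0]
  ]
}}

```text
time_s: 5.55
position: [0.5209, 0.2261, 0.0354]
orientation: [1.0, -0.015, 0.002, -0.001]
contact_force: [-7.4, -2.1, 43.9]
grip_width: 0.0668
gripper_force: 35.0
```

```bash
python3 -c "
from h import *
to(.5195,.2255,.0325,-1.65)"
```

```text
shift [-0.0014  0.0007  0.0029] rv [-0.003  -0.0034 -0.0005] j7 -1.86 t 5.55 F [-7.39 -2.08 43.93] 0.06677202962866695
```

Emit:
{"op": "inch_along", "data": {
  "increments": [
    [0.05, -0.1, 0, -0.4, 0, 0, 0],
    [0.05, -0.1, 0, -0.6, 0, 0, 0],
    [0.05, -0.1, 0, -0.6, 0, 0, 0]
  ]
}}

```text
time_s: 5.85
position: [0.5182, 0.2254, 0.036]
orientation: [1.0, -0.015, -0.0, 0.0]
contact_force: [-0.6, 0.8, 7.3]
grip_width: 0.0668
gripper_force: 35.0
```

Run:
```python
from h import *
d=snap('scene'); 
f=d['frame'][185:285,175:295]; cv2.imwrite('pics/g3.png',cv2.resize(f,None,fx=6,fy=6,interpolation=cv2.INTER_CUBIC))
to(.5195,.2255,.0325,-1.65)
```

```text
shift [ 0.0013 -0.0001  0.0035] rv [ 0.0001  0.0005 -0.0004] j7 -1.86 t 5.9 F [-1.08 -0.09  6.16] 0.06645874046126277
```

View pics/g3.png

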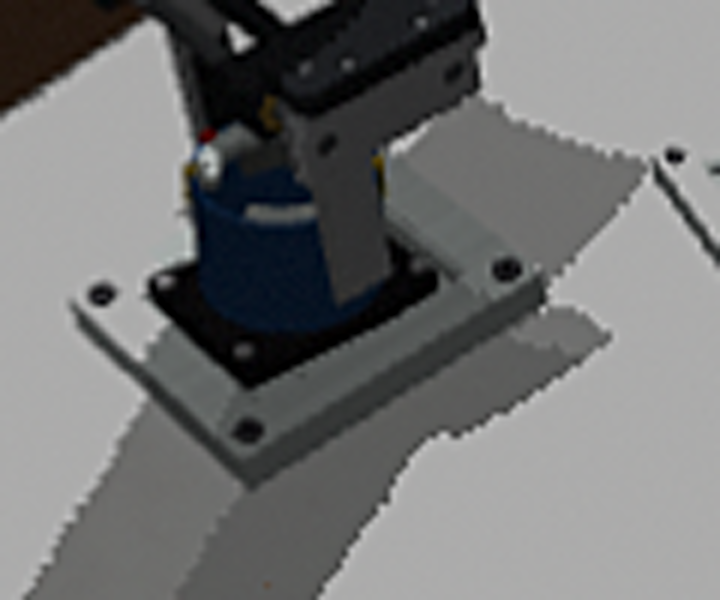

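Run:
```python
from h import *
d=load('scene'); P=cloud(d)
def o(p): p=np.array(p,float); return (p+.5)/6-.5+[175,185]
for n,(u,v) in dict(foot1=(190,300),foot2=(300,345),foot3=(260,370),foot4=(405,290),plate1=(190,370),plate2=(400,350),plate3=(150,330)).items():
    a=o([(u,v)])[0].round().astype(int); print(n,np.median(P[a[1]-1:a[1]+2,a[0]-1:a[0]+2].reshape(-1,3),0).round(4))
for z in(.018,.022,.026):
    A=at_z(d,o([(166,283),(244,351),(417,277)]),z);v=A[2]-A[1];print(z,((A[0]+A[2])/2).round(4),np.degrees(np.arctan2(v[1],v[0])))
N=at_z(d,o([(102,295),(249,431),(508,270)]),.016);v=N[2]-N[1];print(((N[0]+N[2])/2).round(4),np.degrees(np.arctan2(v[1],v[0])))
```

```text
foot1 [0.4766 0.2369 0.0275]
foot2 [0.4945 0.1951 0.0223]
foot3 [0.4766 0.1952 0.0239]
foot4 [0.538  0.1941 0.0181]
plate1 [0.462  0.2196 0.0159]
plate2 [0.5188 0.1742 0.0164]
plate3 [0.4641 0.2447 0.016 ]
0.018 [0.5133 0.2282 0.018 ] -12.600894691651892
0.022 [0.5113 0.2244 0.022 ] -12.600894691651892
0.026 [0.5093 0.2206 0.026 ] -12.600894691651892
[0.517  0.2254 0.016 ] -1.6520976719271534
```

Run:
```python
from h import *
d=load('scene'); P=cloud(d); dark=d['frame'].max(2)<45
m=(np.abs(P[...,0]-.516)<.05)&(np.abs(P[...,1]-.2255)<.04)&(P[...,2]>.014)&(P[...,2]<.035)
m=cv2.erode((m&dark).astype(np.uint8),np.ones((2,2)))>0
q=P[m]; 
for _ in range(3):
    A=np.c_[q[:,:2]-[.516,.2255],np.ones(len(q))]; c,*_=np.linalg.lstsq(A,q[:,2],rcond=None); e=q[:,2]-A@c; q=q[np.abs(e)<2*e.std()]
print(len(q),c,e.std(),q.min(0),q.max(0))
z=lambda x,y:c@[x-.516,y-.2255,1]
def o(p): p=np.array(p,float); return (p+.5)/6-.5+[175,185]
for uv in [(150,283),(252,387),(438,283),(166,283),(244,351),(417,277)]:
    p=at_z(d,o([uv]),.022)[0]
    for _ in range(8): p=at_z(d,o([uv]),z(p[0],p[1]))[0]
    print(uv,p.round(4))
```

```text
267 [-0.09911166  0.0833804   0.02321278] 0.0026132075040373177 [0.46901368 0.19184078 0.01432593] [0.55062664 0.24920426 0.0319823 ]
(150, 283) [0.4715 0.2519 0.0298]
(252, 387) [0.4688 0.1892 0.0249]
(438, 283) [0.5497 0.1899 0.0169]
(166, 283) [0.4758 0.2485 0.0291]
(244, 351) [0.4769 0.2047 0.0254]
(417, 277) [0.5458 0.1969 0.0179]
```

Emit:
{"op": "inch_along", "data": {
  "increments": [
    [0.05, 0, 0, -0.6, 0, 0, 0],
    [0.05, 0, 0, -1.4, 0, 0.25, 0],
    [0.05, 0, 0, -1.8, 0, 0.5, 0],
    [0.05, 0, 0, -1.8, 0, 0.5, 0],
    [0.05, 0, 0, -1.8, 0, 0.5, 0],
    [0.05, 0, 0, -1.8, 0, 0.5, 0]
  ]
}}

```text
time_s: 6.5
position: [0.5188, 0.2253, 0.0539]
orientation: [0.999, -0.015, 0.05, 0.001]
contact_force: [0.4, 0.8, -2.2]
grip_width: 0.0664
gripper_force: 35.0
```

Create m.py:
```python
from h import *
d=snap('scene'); P=cloud(d)
hsv=cv2.cvtColor(d['frame'],cv2.COLOR_BGR2HSV)
s=r.get_state(); t=s['position']; zf=t[2]-.0145
f=d['frame'][185:285,175:295]; import sys; cv2.imwrite('pics/'+sys.argv[1],cv2.resize(f,None,fx=6,fy=6,interpolation=cv2.INTER_CUBIC))
dark=d['frame'].max(2)<45
m=dark&(np.abs(P[...,0]-.516)<.055)&(np.abs(P[...,1]-.2255)<.045)&(np.abs(P[...,2]-zf)<.012)
n,l,st,_=cv2.connectedComponentsWithStats(m.astype(np.uint8)); k=1+st[1:,4].argmax()
q=P[cv2.erode((l==k).astype(np.uint8),np.ones((3,3)))>0]
for _ in range(4):
    A=np.c_[q[:,:2]-[.516,.2255],np.ones(len(q))]; c,*_=np.linalg.lstsq(A,q[:,2],rcond=None); e=q[:,2]-A@c; q=q[np.abs(e)<2*e.std()]
print(len(q),c,e.std(),t,s['contact_force'])
```

```bash
python3 m.py g4.png
```

```text
203 [-0.02486883  0.03117118  0.04031218] 0.0015924912339913755 [0.51888478 0.22523562 0.05387194] [ 0.16844693  0.5189469  -2.81387142]
```

View pics/g4.png

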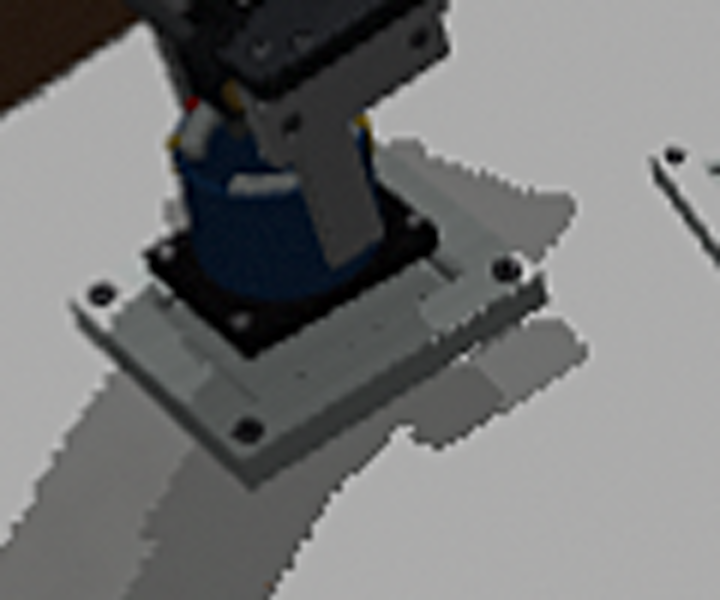

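The cup is now clear of the pocket and close to level. Its foot bolts are at (167,253), (241,320) and (412,222), and the nest screws at (102,295), (249,431) and (508,270).

Run:
```python
from h import *
d=load('scene')
def o(p): p=np.array(p,float); return (p+.5)/6-.5+[175,185]
N=at_z(d,o([(102,295),(249,431),(508,270)]),.016); print('nest',((N[0]+N[2])/2).round(4))
for kx,ky in((0,0),(-.025,.031),(-.025,0),(.02,0)):
  W=[]
  for uv in [(167,253),(241,320),(412,222)]:
    z=.04
    for _ in range(10): p=at_z(d,o([uv]),z)[0]; z=.0403+kx*(p[0]-.516)+ky*(p[1]-.2255)
    W.append(p)
  W=np.array(W); v=W[2]-W[1];w=W[0]-W[1]
  print(kx,ky,'c',((W[0]+W[2])/2).round(4),'yaw',np.degrees(np.arctan2(v[1],v[0])).round(2),np.degrees(np.arctan2(w[1],w[0])).round(2)-90,'len',np.linalg.norm(v).round(4),np.linalg.norm(w).round(4))
```

```text
nest [0.517  0.2254 0.016 ]
0 0 c [0.5147 0.2248 0.0403] yaw -3.04 -1.8900000000000006 len 0.0716 0.046
-0.025 0.031 c [0.5148 0.2248 0.0403] yaw -1.61 -1.1299999999999955 len 0.0726 0.0446
-0.025 0 c [0.5148 0.2248 0.0403] yaw -1.66 -1.9099999999999966 len 0.0725 0.0459
0.02 0 c [0.5147 0.2249 0.0403] yaw -4.14 -1.8700000000000045 len 0.0709 0.046
```

Emit:
{"op": "inch_along", "data": {
  "increments": [
    [0.05, 0.12, -0.06, 0.7, 0, 0.125, 0],
    [0.05, 0.07, -0.06, 1.2, 0, 0.125, 0],
    [0.05, 0.05, -0.06, 1.4, 0, 0.125, 0],
    [0.05, 0.03, -0.06, 1.6, 0, 0.125, 0],
    [0.05, 0.03, -0.06, 1.6, 0, 0.125, 0],
    [0.05, 0.03, -0.06, 1.6, 0, 0.125, 0]
  ]
}}

```text
time_s: 7.15
position: [0.5205, 0.2259, 0.0384]
orientation: [0.998, -0.015, 0.063, 0.001]
contact_force: [-0.0, -0.2, -2.3]
grip_width: 0.0667
gripper_force: 35.0
```

```bash
python3 m.py n1.png
```

```text
186 [0.01103812 0.03865712 0.02490692] 0.0017892680452355578 [0.52048531 0.22593205 0.03845445] [-0.34203492  0.23673873 -2.84710112]
```

To row units: 0.0068 m is 0.68, 0.0055 m is 0.55.

Emit:
{"op": "inch_along", "data": {
  "increments": [
    [0.05, -0.03, 0, 0.2, 0, 0, 0],
    [0.05, -0.05, 0, 0.4, 0, 0, 0],
    [0.05, -0.07, 0, 0.55, 0, 0, 0],
    [0.05, -0.09, 0, 0.68, 0, 0, 0],
    [0.05, -0.09, 0, 0.68, 0, 0, 0]
  ]
}}

```text
time_s: 7.7
position: [0.5203, 0.2259, 0.0317]
orientation: [0.998, -0.015, 0.063, 0.001]
contact_force: [-1.4, 0.1, 0.5]
grip_width: 0.0666
gripper_force: 35.0
```

```bash
python3 m.py n2.png
```

```text
175 [0.00843623 0.01004086 0.01835838] 0.001473416625803868 [0.52029964 0.22594039 0.03165775] [-0.66962311 -0.97267781  0.93717795]
```

Emit:
{"op": "inch_along", "data": {
  "increments": [
    [0.05, 0, 0, 0.08, 0, 0, 0],
    [0.085, 0, 0, 0.08, 0, 0, 0],
    [0.085, 0, 0, 0.08, 0, 0, 0],
    [0.085, 0, 0, 0.08, 0, 0, 0],
    [0.085, 0, 0, 0.08, 0, 0, 0],
    [0.085, 0, 0, -4, 0, 0, 0],
    [0.085, 0, 0, -8, 0, -0.3, 0],
    [0.085, 0, 0, -11, 0, -0.625, 0],
    [0.085, 0, 0, -11, 0, -0.625, 0]
  ]
}}

```text
time_s: 8.65
position: [0.5112, 0.2271, 0.1448]
orientation: [1.0, -0.015, 0.004, -0.002]
contact_force: [-0.5, 0.1, 0.1]
grip_width: 0.0849
gripper_force: 0.0
```

Run:
```python
from h import *
to(.505,-.228,.15,-2.5)
d=snap('top'); f=d['frame'][235:330,180:260]
s=snap('scene'); g=s['frame'][185:285,175:295]
cv2.imwrite('pics/r1.png',np.hstack([cv2.resize(f,(400,475),interpolation=cv2.INTER_CUBIC),cv2.resize(g,(400,475),interpolation=cv2.INTER_CUBIC)]))
```

```text
shift [ 0.0079  0.4551 -0.007 ] rv [-0.0042 -0.0081  0.0129] j7 -1.89 t 8.65 F [-0.47  0.15  0.14] 0.08494887860411131
```

View pics/r1.png

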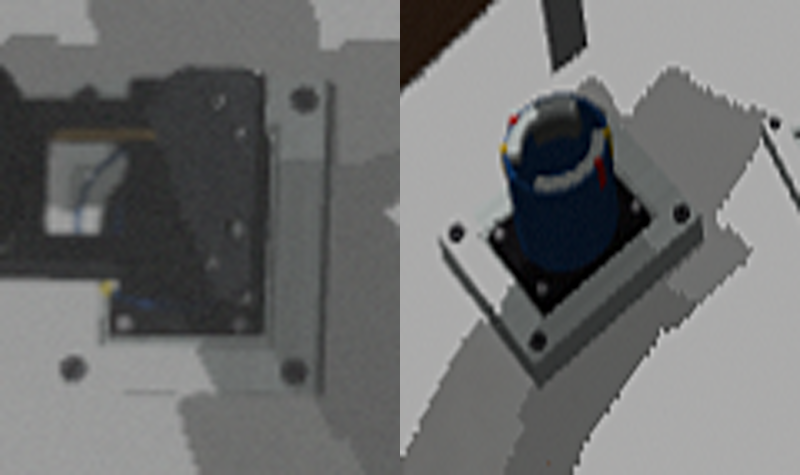

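The cup sits level in the nest pocket. The right panel shows the foot square with the screws, its bolts at (499,234), (541,289) and (637,207). Next is the lid.

Emit:
{"op": "inch_along", "data": {
  "increments": [
    [0.06, 0.75, 45.5, -0.7, -0.02, -0.04, 0.075],
    [0.06, 0.75, 45.5, -0.7, -0.02, -0.04, 0.075],
    [0.06, 0.75, 45.5, -0.7, -0.02, -0.04, 0.075],
    [0.06, 0.75, 45.5, -0.7, -0.02, -0.04, 0.075],
    [0.06, 0.75, 45.5, -0.7, -0.02, -0.04, 0.075],
    [0.06, 0.75, 45.5, -0.7, -0.02, -0.04, 0.075],
    [0.06, 0.75, 45.5, -0.7, -0.02, -0.04, 0.075],
    [0.06, 0.75, 45.5, -0.7, -0.02, -0.04, 0.075],
    [0.06, 0.75, 45.5, -0.7, -0.02, -0.04, 0.075],
    [0.06, 0.75, 45.5, -0.7, -0.02, -0.04, 0.075]
  ]
}}

```text
time_s: 9.75
position: [0.4979, -0.2365, 0.1462]
orientation: [1.0, -0.027, -0.005, 0.004]
contact_force: [0.1, 0.7, -0.3]
grip_width: 0.0602
gripper_force: 0.0
```

Run:
```python
from h import *
to(.506,-.2287,.15,-2.7)
to(.506,-.2287,.0255,-2.7)
d=snap('top');s=snap('scene')
for n,q in(('top',d),('scene',s)):
    P=cloud(q); m=(np.hypot(P[...,0]-.517,P[...,1]-.2255)<.045)&(abs(P[...,2]-.066)<.006); x=P[m]
    print(n,len(x),x.mean(0),cv2.minAreaRect(x[:,:2].astype(np.float32)),cv2.minEnclosingCircle(x[:,:2].astype(np.float32)))
f=d['frame'][245:320,175:265]; g=s['frame'][185:260,185:275]
cv2.imwrite('pics/c2.png',np.vstack([cv2.resize(f[:,:],(720,600),interpolation=cv2.INTER_CUBIC)]))
```

```text
shift [ 0.0076 -0.0081 -0.0039] rv [ 0.0085  0.0099 -0.0072] j7 -1.1 t 9.75 F [ 0.07  0.69 -0.27] 0.06021565887025029
shift [ 0.0089 -0.0092  0.1206] rv [ 0.0085  0.0099 -0.0072] j7 -1.1 t 9.75 F [ 0.07  0.69 -0.27] 0.06021565887025029
top 398 [0.51535345 0.22486668 0.06547296] ((0.5153526067733765, 0.22586798667907715), (0.06392961740493774, 0.06362998485565186), 74.40990447998047) ((0.5151986479759216, 0.2256532460451126), 0.03357101231813431)
scene 355 [0.51519429 0.22360288 0.06516904] ((0.515889048576355, 0.2256070375442505), (0.0665406882762909, 0.06459251791238785), 83.21073913574219) ((0.5157053470611572, 0.22633831202983856), 0.03506280109286308)
```

View pics/c2.png

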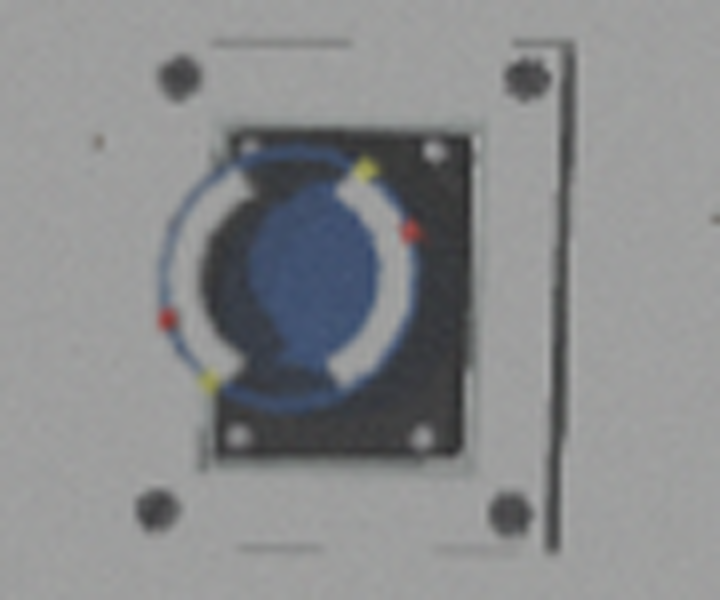

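To row units: 0.09 m is 9, 0.05 m is 5, 0.01 rad is 0.05.

Emit:
{"op": "inch_along", "data": {
  "increments": [
    [0.06, 0.89, -0.92, 5, 0.0425, 0.05, -0.035],
    [0.06, 0.89, -0.92, 9, 0.0425, 0.05, -0.035],
    [0.06, 0.89, -0.92, 9, 0.0425, 0.05, -0.035],
    [0.06, 0.89, -0.92, 9, 0.0425, 0.05, -0.035]
  ]
}}

```text
time_s: 10.25
position: [0.5087, -0.2181, 0.057]
orientation: [1.0, -0.017, -0.0, -0.003]
contact_force: [0.1, -1.0, 1.4]
grip_width: 0.0601
gripper_force: 0.0
```

Run:
```python
from h import *
to(.506,-.2287,.0255,-2.7)
d=load('top'); q=(np.array([(367,168),(210,381),(411,231),(168,320)],float)+.5)/8-.5+[175,245]
W=at_z(d,q,.066); print(W.mean(0),[np.degrees(np.arctan2(*(W[i]-W[i+1])[1::-1]))+a for i,a in((0,35),(2,70))])
```

```text
shift [-0.0023  0.0109  0.0315] rv [-0.0059  0.0005  0.0122] j7 -1.07 t 10.25 F [ 0.08 -0.99  1.37] 0.060130906408830356
[0.51612692 0.22649756 0.066     ] [np.float64(-1.5113353021839515), np.float64(-1.0011816959739264)]
```

Emit:
{"op": "inch_along", "data": {
  "increments": [
    [0.06, -0.23, 1.05, 0, -0.03, 0, 0.06],
    [0.06, -0.23, 1.05, 0, -0.03, 0, 0.06],
    [0.06, -0.23, 1.05, 0, -0.03, 0, 0.06],
    [0.06, -0.23, 1.05, 0, -0.03, 0, 0.06]
  ]
}}

```text
time_s: 10.65
position: [0.5071, -0.2308, 0.0585]
orientation: [1.0, -0.025, 0.002, 0.001]
contact_force: [-0.4, 0.3, 1.2]
grip_width: 0.0598
gripper_force: 0.0
```

```bash
python3 -c "
from h import *
to(.506,-.2287,.0255,-2.7)"
```

```text
shift [-0.0014 -0.0021  0.033 ] rv [ 0.0019 -0.0038 -0.0023] j7 -1.07 t 10.65 F [-0.35  0.31  1.19] 0.05980245880810916
```

The rows are not in the units I measure in: shifts go in cm and turns go in units of 0.2 rad. I convert before sending: 0.033 m is 3.3, 0.015 m is 1.5, -0.003 rad is -0.015.

Emit:
{"op": "inch_along", "data": {
  "increments": [
    [0.06, -0.1, -0.18, 1.5, 0.01, -0.015, -0.01],
    [0.06, -0.1, -0.18, 3.3, 0.01, -0.015, -0.01],
    [0.06, -0.1, -0.18, 3.3, 0.01, -0.015, -0.01],
    [0.06, -0.1, -0.18, 3.3, 0.01, -0.015, -0.01],
    [0.06, -0.1, -0.18, 3.3, 0.01, -0.015, -0.01]
  ]
}}

```text
time_s: 11.15
position: [0.506, -0.229, 0.0247]
orientation: [1.0, -0.024, -0.0, -0.0]
contact_force: [-0.4, -0.2, -0.5]
grip_width: 0.0599
gripper_force: 0.0
```

```bash
python3 -c "
from h import *
to(.506,-.2287,.0255,-2.7)"
```

```text
shift [ 0.     -0.0003 -0.0008] rv [-0.0003  0.0006 -0.0001] j7 -1.06 t 11.15 F [-0.39 -0.19 -0.47] 0.05987271823553164
```

Emit:
{"op": "inch_along", "data": {
  "increments": [
    [0.005, 0, 0, -0.05, 0, 0, 0],
    [0.005, 0, 0, -0.05, 0, 0, 0],
    [0.005, 0, 0, -0.05, 0, 0, 0],
    [0.005, 0, 0, -0.05, 0, 0, 0],
    [0.005, 0, 0, -0.05, 0, 0, 0],
    [0.005, 0, 0, -0.05, 0, 0, 0],
    [0.005, 0, 0, -4, 0, 0, 0],
    [0.005, 0, 0, -8, 0, 0, 0],
    [0.005, 0, 0, -10, 0, 0, 0],
    [0.005, 0, 0, -10, 0, 0, 0]
  ],
  "squeeze": 30
}}

```text
time_s: 12.15
position: [0.5078, -0.2298, 0.1272]
orientation: [1.0, -0.024, 0.002, 0.001]
contact_force: [-0.2, 0.0, -1.5]
grip_width: 0.0137
gripper_force: 30.0
```

```bash
python3 -c "
from h import *
to(.506,-.2287,.0255,-2.7)
to(.5160,.2260,.125,-1.5)"
```

```text
shift [-0.0023 -0.0012  0.1017] rv [ 0.0015 -0.0047 -0.0001] j7 -1.09 t 12.15 F [-0.16  0.01 -1.54] 0.013722726445496661
shift [-0.0134 -0.4557  0.0015] rv [ 0.0015 -0.0047 -0.0211] j7 -1.09 t 12.15 F [-0.16  0.01 -1.54] 0.013722726445496661
```

To row units: -0.4557 m is -45.57, -0.0134 m is -1.34, -0.021 rad is -0.105.

Emit:
{"op": "inch_along", "data": {
  "increments": [
    [0.005, -1.34, -45.57, 0.1, 0, 0, -0.105],
    [0.005, -1.34, -45.57, 0.1, 0, 0, -0.105],
    [0.005, -1.34, -45.57, 0.1, 0, 0, -0.105],
    [0.005, -1.34, -45.57, 0.1, 0, 0, -0.105],
    [0.005, -1.34, -45.57, 0.1, 0, 0, -0.105],
    [0.005, -1.34, -45.57, 0.1, 0, 0, -0.105],
    [0.005, -1.34, -45.57, 0.1, 0, 0, -0.105],
    [0.005, -1.34, -45.57, 0.1, 0, 0, -0.105],
    [0.005, -1.34, -45.57, 0.1, 0, 0, -0.105],
    [0.005, -1.34, -45.57, 0.1, 0, 0, -0.105]
  ]
}}

```text
time_s: 13.15
position: [0.5117, 0.2357, 0.1217]
orientation: [1.0, -0.008, -0.002, -0.002]
contact_force: [0.0, -0.7, -1.5]
grip_width: 0.0137
gripper_force: 30.0
```

Emit:
{"op": "inch_along", "data": {
  "increments": [
    [0.005, 0, 0, 0, 0, 0, 0],
    [0.005, 0, 0, 0, 0, 0, 0],
    [0.005, 0, 0, 0, 0, 0, 0],
    [0.005, 0, 0, 0, 0, 0, 0]
  ]
}}

```text
time_s: 13.55
position: [0.5142, 0.2249, 0.1236]
orientation: [1.0, -0.015, -0.001, 0.0]
contact_force: [0.6, 0.3, -0.2]
grip_width: 0.014
gripper_force: 30.0
```

```bash
python3 -c "
from h import *
to(.5160,.2260,.125,-1.5)
d=snap('top')
P=cloud(d)"
```

```text
shift [ 0.0017 -0.0011 -0.0014] rv [ 0.0002  0.0011 -0.0031] j7 -1.85 t 13.55 F [ 0.62  0.35 -0.2 ] 0.013972419269381992
```

To row units: 0.025 m is 2.5, 0.01 m is 1, 0.001 rad is 0.005.

Emit:
{"op": "inch_along", "data": {
  "increments": [
    [0.005, 0.15, -0.1, 1, 0, 0.005, 0],
    [0.005, 0.15, -0.1, 2.5, 0, 0.005, 0],
    [0.005, 0.15, -0.1, 2.5, 0, 0.005, 0],
    [0.005, 0.15, -0.1, 2.5, 0, 0.005, 0],
    [0.005, 0.15, -0.1, 2.5, 0, 0.005, 0]
  ]
}}

```text
time_s: 14.1
position: [0.5158, 0.2279, 0.099]
orientation: [1.0, -0.013, 0.0, -0.0]
contact_force: [-0.3, 0.1, -1.2]
grip_width: 0.0139
gripper_force: 30.0
```

Run:
```python
from h import *
to(.5160,.2260,.1,-1.5)
t=r.get_state()['position']; zl=t[2]-.025
d=snap('scene');P=cloud(d)
from scipy.optimize import least_squares
def fit(m,R,n):
    q=P[m][:,:2]; 
    # outer edge per angle bin
    c=np.array([.516,.226])
    for _ in range(5):
        a=np.arctan2(*(q-c).T[::-1]); rr=np.linalg.norm(q-c,axis=1); b=((a+np.pi)/.15).astype(int)
        e=np.array([q[b==k][rr[b==k].argmax()] for k in np.unique(b) if rr[b==k].max()>R-.006])
        c=least_squares(lambda p:np.linalg.norm(e-p,axis=1)-R,c,loss='soft_l1',f_scale=.001).x
    print(n,m.sum(),len(e),c.round(4),np.std(np.linalg.norm(e-c,axis=1)-R))
near=np.hypot(P[...,0]-.516,P[...,1]-.226)<.045
print(zl)
fit(near&(abs(P[...,2]-(zl+.0195))<.006)&(d['frame'].max(2)<70),.029,'flange')
fit(near&(abs(P[...,2]-.064)<.005),.033,'rim')
z=P[near][:,2]; print(np.histogram(z,np.arange(0,.14,.01))[0])
f=d['frame'][175:275,175:295]; cv2.imwrite('pics/l1.png',cv2.resize(f,None,fx=6,fy=6,interpolation=cv2.INTER_CUBIC))
```

```text
shift [ 0.0002  0.0019 -0.001 ] rv [-0.0007 -0.0007 -0.0003] j7 -1.84 t 14.1 F [-0.28  0.05 -1.16] 0.013943038981142773
0.07397595537407861
flange 244 25 [0.518  0.2271] 0.0010762420695342983
rim 242 29 [0.516 0.225] 0.0009025244176134028
[  6 340 147 171 130 127 225  31  29 253  69 120 116  65]
```

View pics/l1.png

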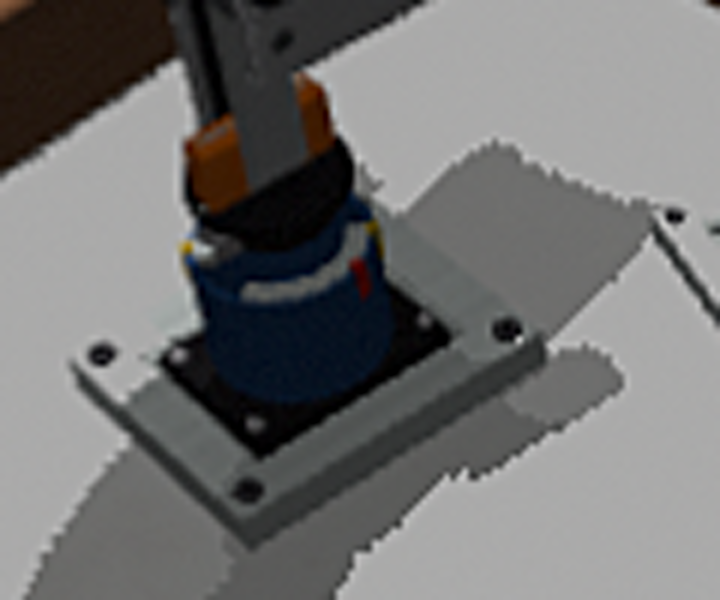

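The lid is held upright over the cup, flange at about (270,215) and rim at about (290,260). The fits show it about 2 mm too far in +x and +y, so I correct that and descend.

To row units: 0.002 m is 0.2, 0.01 m is 1.

Emit:
{"op": "inch_along", "data": {
  "increments": [
    [0.005, -0.1, 0.2, 0.1, 0, 0, 0],
    [0.005, -0.1, 0.2, 0.4, 0, 0, 0],
    [0.005, -0.1, 0.2, 0.7, 0, 0, 0],
    [0.005, -0.1, 0.2, 1, 0, 0, 0],
    [0.005, -0.1, 0.2, 1, 0, 0, 0],
    [0.005, -0.1, 0.2, 1, 0, 0, 0]
  ]
}}

```text
time_s: 14.75
position: [0.5143, 0.2259, 0.0885]
orientation: [1.0, -0.013, -0.0, -0.0]
contact_force: [-0.4, 0.5, -0.2]
grip_width: 0.0138
gripper_force: 30.0
```

```bash
python3 -c "
from h import *
to(.5148,.2258,.074,-1.5)"
```

```text
shift [0.0005 0.0001 0.0145] rv [-0.0004  0.0002 -0.0001] j7 -1.84 t 14.75 F [-0.38  0.52 -0.15] 0.013754782541183072
```

Emit:
{"op": "inch_along", "data": {
  "increments": [
    [0.005, 0.05, 0, 0.2, 0, 0, 0],
    [0.005, 0.05, 0, 0.4, 0, 0, 0],
    [0.005, 0.05, 0, 0.6, 0, 0, 0],
    [0.005, 0.05, 0, 0.8, 0, 0, 0],
    [0.005, 0.05, 0, 0.8, 0, 0, 0],
    [0.005, 0.05, 0, 0.8, 0, 0, 0]
  ]
}}

```text
time_s: 15.35
position: [0.5149, 0.2259, 0.0806]
orientation: [1.0, -0.013, -0.0, -0.0]
contact_force: [-0.4, -0.2, -0.3]
grip_width: 0.0138
gripper_force: 30.0
```

```bash
python3 -c "
from h import *
to(.5148,.2258,.074,-1.5)"
```

```text
shift [-0.0001  0.0001  0.0066] rv [-0.0004  0.     -0.0001] j7 -1.83 t 15.35 F [-0.44 -0.19 -0.31] 0.01378742472518821
```

To row units: 0.0065 m is 0.65, 0.0055 m is 0.55.

Emit:
{"op": "inch_along", "data": {
  "increments": [
    [0.005, 0, 0, 0.2, 0, 0, 0],
    [0.005, 0, 0, 0.4, 0, 0, 0],
    [0.005, 0, 0, 0.55, 0, 0, 0],
    [0.005, 0, 0, 0.65, 0, 0, 0],
    [0.005, 0, 0, 0.65, 0, 0, 0],
    [0.005, 0, 0, 0.65, 0, 0, 0]
  ]
}}

```text
time_s: 15.95
position: [0.515, 0.2259, 0.0752]
orientation: [1.0, -0.013, 0.0, -0.001]
contact_force: [-1.6, -1.3, 8.4]
grip_width: 0.0137
gripper_force: 30.0
```

```bash
python3 -c "
from h import *
to(.5148,.2258,.074,-1.5)"
```

```text
shift [-0.0002  0.0001  0.0012] rv [-0.001  -0.0003 -0.0003] j7 -1.83 t 15.95 F [-1.56 -1.31  8.41] 0.013657082782384705
```

Emit:
{"op": "inch_along", "data": {
  "increments": [
    [0.005, 0, 0, -0.12, 0, 0, 0],
    [0.005, 0, 0, -0.12, 0, 0, 0],
    [0.005, 0, 0, -0.12, 0, 0, 0.35],
    [0.005, 0, 0, -0.12, 0, 0, 0.7],
    [0.005, 0, 0, -0.12, 0, 0, 1.05],
    [0.005, 0, 0, -0.12, 0, 0, 1.4],
    [0.005, 0, 0, -0.12, 0, 0, 1.5],
    [0.005, 0, 0, -0.12, 0, 0, 1.5]
  ]
}}

```text
time_s: 16.75
position: [0.5144, 0.2259, 0.0753]
orientation: [0.987, -0.162, -0.0, -0.0]
contact_force: [-0.3, -0.1, 3.5]
grip_width: 0.0137
gripper_force: 30.0
```

```bash
python3 -c "
from h import *
to(.5148,.2258,.0748,-36.4)
print(r.get_state()['moment'])"
```

```text
shift [ 0.0005 -0.      0.0005] rv [2.000e-04 9.000e-04 3.101e-01] j7 -2.04 t 16.75 F [-0.31 -0.06  3.49] 0.013737158793424659
[0.03786605 0.6573307  0.04789654]
```

To row units: 0.305 rad is 1.525.

Emit:
{"op": "inch_along", "data": {
  "increments": [
    [0.005, 0, 0, 0, 0, 0, 0.35],
    [0.005, 0, 0, 0, 0, 0, 0.7],
    [0.005, 0, 0, 0, 0, 0, 1.05],
    [0.005, 0, 0, 0, 0, 0, 1.35],
    [0.005, 0, 0, 0, 0, 0, 1.525],
    [0.005, 0, 0, 0, 0, 0, 1.525],
    [0.005, 0, 0, 0, 0, 0, 1.525],
    [0.005, 0, 0, 0, 0, 0, 1.525],
    [0.005, 0, 0, 0, 0, 0, 1.525],
    [0.005, 0, 0, 0, 0, 0, 1.525]
  ]
}}

```text
time_s: 17.75
position: [0.5147, 0.2259, 0.0753]
orientation: [0.951, -0.31, -0.0, -0.0]
contact_force: [-2.6, -0.3, 3.4]
grip_width: 0.0135
gripper_force: 30.0
```

Run:
```python
from h import *
to(.5148,.2258,.0748,-36.4)
print(r.get_state()['moment'])
d=snap('scene');P=cloud(d);f=d['frame'].astype(int)
# bar (orange) direction, cup foot edge yaw
o=(f[...,2]>90)&(f[...,0]<60)&(f[...,2]>f[...,1]*1.4)&(np.hypot(P[...,0]-.515,P[...,1]-.226)<.05)&(P[...,2]>.07)
q=P[o]; c,(a,b),th=cv2.minAreaRect(q[:,:2].astype(np.float32)); print('bar',len(q),c,a,b,th,'top',np.percentile(q[:,2],95))
m=(f.max(2)<50)&(np.hypot(P[...,0]-.515,P[...,1]-.226)<.055)&(abs(P[...,2]-.018)<.005); q=P[m]; print('foot',len(q),cv2.minAreaRect(q[:,:2].astype(np.float32)),q[:,2].mean())
```

```text
shift [0.0002 0.     0.0005] rv [-0.0002  0.0006  0.0044] j7 -2.26 t 17.75 F [-2.58 -0.26  3.42] 0.013510172266944915
[0.05186659 0.69713629 0.06616763]
bar 22 (0.5134309530258179, 0.22106695175170898) 0.010323569178581238 0.04776117205619812 61.344093322753906 top 0.09838422233392027
foot 334 ((0.5167949199676514, 0.22271573543548584), (0.07149607688188553, 0.0856541097164154), 88.06609344482422) 0.01748314308150934
```

```bash
python3 -c "
from h import *
print(r.sign_off())"
```

```text
the job is handed in; nothing more can be done
None
```

The cup is home and square in the larger nest, and the lid is in and turned about 35° clockwise to the half-turn marks. It is still gripped at 30 N by its bar, and the job was handed in at about 18 s with no verdict shown.

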